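# Open the lockout padlock and hold it up at the hasp

### The job

Open the red combination padlock while it stays lying in its yellow nest: turn its dial clockwise until the yellow line on the knob clicks into the notch at the yellow index on the lock, then pull the shackle out as far as it goes. Then lift the open lock out of the nest, dial side up, carry it over the steel hasp on the blue box and finish there while still gripping it, motionless and level, with its centre about 10 cm above the top of the hasp, touching neither nest nor box. Leave the other things on the bench where they are.

Things in the scene. Friction and masses are not known exactly. Their poses are not given: they have to be found in the camera images.
- lock_centre (a point): Centre of the lock's red steel body, a 56 x 56 x 28 mm block lying flat on its back (lock mass about 0.37 kg in all). Its axes are the lock's: z up out of the dial face, -x from the body towards the shackle, y along the shackle's cross bar. The body top is 14 mm above this point; the dial knob is on the middle of the top. The body's two y sides are free at their middles (38 mm long reliefs in the nest, open down to 4 mm above the bench), so it can be gripped across y (56 mm).
- knob_centre (a point): Centre, half-way up, of the dial's round black knob, 32 mm diameter, 24 mm tall, standing on the lock's top (its foot is 12 mm below this point, level with the lock's top). The yellow line on it runs from the middle of its top to its rim and down its side, along this point's -x axis.
- dial (a joint): Turn of the dial in rad: 0 when the knob's yellow line points to the yellow index (towards the shackle, the lock's -x); positive is anticlockwise seen from above. It starts 0.8 to 1.9 anticlockwise, then settles in the nearest click; range -2.5 to 2.5. A sprung ball gives a click every 30 degrees (0.524), notches at 0, 0.524, 1.047, ...: about 0.09 N m moves it on; let go, it snaps to the nearest. The shackle is free only at 0.
- shackle (a joint): How far the shackle is pulled out of the body, m: 0 closed, 0.020 fully open (end stop; it cannot come off). It slides along the lock's -x with about 1.5 N of friction when the dial is at 0, stays where it is left, and is blocked otherwise.
- shackle_bar (a point): Middle of the shackle's cross bar, a round steel bar of 8 mm diameter running along the lock's y, at half the lock's height, 66 mm from the lock's centre towards -x when closed, 86 mm when open. It is straight for 26 mm. The two legs lie 40 mm apart (32 mm clear between them); 34 mm are free between bar and lock body, 27 mm between bar and the nest's front wall (4 mm foot plate below). The bar is 30 mm above the bench.
- nest: Yellow moulded nest on a black foot plate 95 x 100 mm, fixed to the bench. Origin on the bench under the cavity's middle; z up; the shackle points to its -x. The cavity's floor is 16 mm above the bench, its walls 8 mm higher; 1.5 mm of play round the lock.
- hasp_box: Blue steel lockout box, 104 x 134 mm, 70 mm tall, fixed to the bench; origin under its middle on the bench, z up.
- hasp_top (a point): Top of the steel hasp staple (26 mm wide) that stands on the middle of the blue box, 103 mm above the bench.
- spool: Green solder spool, 40 mm diameter, 36 mm tall; leave alone. Origin under its middle.
- adapter_a: Brass adapter standing, 18 mm diameter, 30 mm tall; leave alone.
- adapter_b: Steel adapter standing, 16 mm diameter, 24 mm tall; leave alone.
- multimeter: Blue handheld meter lying, 160 x 80 x 34 mm; leave alone.
- board: Green circuit board lying, 90 x 60 mm, 18 mm tall; leave alone.
- driver: Screwdriver lying; leave alone.
- spanner: Spanner lying; leave alone.
- mug: White mug, 80 mm diameter, 90 mm tall; leave alone.
Not all that is in view belongs to the job. What is meant by the part that bears lock_centre is not green, and is the smaller of those in its own colour.

How it is judged:
On the way, in this order (a step that is already met when the one before it is completed fails the run):
1. the dial stands in the notch at the index, shackle still closed, lock in its nest (value of joint dial between -0.2 and 0.2 rad and value of joint shackle below 0.005 m and x of lock_centre in the frame of nest between -0.006 and 0.006 m and y of lock_centre in the frame of nest between -0.006 and 0.006 m and z of lock_centre in the frame of nest below 0.036 m), for 0.1 s.
2. the shackle is pulled open with the lock still in its nest (value of joint shackle above 0.016 m and x of lock_centre in the frame of nest between -0.006 and 0.006 m and y of lock_centre in the frame of nest between -0.006 and 0.006 m and z of lock_centre in the frame of nest below 0.036 m), for 0.1 s.
3. the open lock is lifted clear of its nest (value of joint shackle above 0.016 m and z of lock_centre in the frame of nest above 0.06 m), for 0.1 s.
At the end, for the whole second after the job is handed in: The gripper holds the lock (over 1 N on it), still (under 0.03 m/s) and level, dial up (within 0.3 rad), shackle open by more than 16 of its 20 mm, the lock's centre within 40 mm sideways of the hasp and 60 to 150 mm above the hasp's top, touching neither nest nor box (value of joint shackle above 0.016 m and horizontal distance between lock_centre and hasp_top below 0.04 m and z of lock_centre in the frame of hasp_top between 0.06 and 0.15 m and angle between lock_centre's own z axis and vertical below 0.3 rad and linear speed of lock below 0.03 m/s and contact force between the fingers and lock above 1 N and contact force between lock and nest below 0.1 N and contact force between lock and hasp_box below 0.1 N); the arm keeps its last pose, push and grip.
It fails at once if a bystander is moved more than 30 mm (distance of any of spool, adapter_a, adapter_b, multimeter, board, driver, spanner, mug from where it was at the start of the episode above 0.03 m).
It also fails if it takes over 72 s, if anything falls off the work surface, if the arm or the gripper's body presses on something with over 40 N, if the wrist force passes 120 N, or if a joint passes its speed limit or range.

### The arm

A 6-joint arm with a two-finger parallel gripper is mounted at the origin on the work surface. World frame = base frame: x ahead of the robot, y to its left, z up, the work surface at z = 0. Lengths are in m, angles in rad, forces in N, time in s.
With the tool pointing down it reaches from about 0.425 to 0.95 m from the base axis. Payload 3.5 kg.
Tool frame: the origin (TCP) lies midway between the tips of the shut fingers; the grasp point (between the pads) lies 19 mm behind it; z points along the fingers, y is the direction in which the jaws open and shut (so a half turn about z gives the same grasp; the last joint's range is limited). The gripper opens to 85 mm and grips with 20 to 120 N. Pads are 22 mm wide; open, the fingers measure 114 mm over their backs; the gripper's body (76 mm by 85 mm) begins 54 mm behind the grasp point. The pads swing forward as they close: fully open they stand 13 mm farther back than shut.
Start: joints at [1.08, 0.286, 1.577, -0, 1.279, -0.15], TCP at [0.226, 0.636, 0.198] pointing down, gripper open.
Joint ranges: [-2.77, 2.77], [-0.9, 2.22], [0.21, 2.48], [-1.53, 4.67], [0.24, 2.81], [-2.84, 2.84]. Speed limits (rad/s): [2.79, 2.79, 3.14, 3.14, 3.14, 3.14].

### API

Orientations are given as a unit quaternion [x, y, z, w].
In Python, from plant import * gives the robot as it stands.
- The arm moves only by the shell command python3 -m jog 'ROWS' [FORCE]. ROWS is a JSON object of lists of equal length, an entry for each row: "travel": the shift along the world's x, y, z in mm, a list of three; "dr": the turn, a rotation vector about the world's x, y, z in degrees, a list of three; "jaw": the closure in counts, from 0 (fully open) to 255 (shut). In form: {"travel": [[x, y, z], ...], "dr": [[wx, wy, wz], ...], "jaw": [jaw, ...]}. A call has 1 to 5 rows; each row shifts and turns the commanded pose from where the row before left it; what a row does not reach is not made up. A row lasts 1/12 s, in which the tool goes at most 41.7 mm and 7.16 degrees, less where a joint would pass 70% of its speed; a pose out of reach is approached as far as the arm can. A call is refused whole if a number of a shift passes 41.7 or a number of a turn 7.16, either way. A call with a gripper value outside its range is refused whole. The fingers move at their own pace and stop on an object; FORCE is the grip in N (left out, the last holds). Time passes only in rows, so rows that do not move let the fingers close. It gives the time, the measured TCP pose, the force and the opening at its end, in the units of the state.
- get_state(): the state, without advancing time (a new reading comes with each control period).
- read_camera(name): name is "side" or "top"; returns the picture (384x512x3 uint8, red, green, blue); there is no depth.
- camera_info(name): a dict with "K" (3x3 intrinsics, pixels), "k1" (the pictures are not rectified: a ray, as slopes to the right and down, at radius r is drawn at 1 + k1 r^2 times it, then the intrinsics apply), "R" (3x3) and "t" (3): a world point X has camera coordinates R X + t. Camera axes: x right, y down, z forward; pixel columns grow to the right and rows downward; lengths in m; the calibration is good to about 2 mm. A picture is of the moment at which its call begins. camera_info takes no time and is no camera call.
- sign_off(): hands the job in, once; it reports no verdict.
The state is a dict: "time": time; "qpos": joint angles; "dq": joint speeds; "joint_efforts": joint torques, N m; "eef_pos": TCP position; "tcp_rot": TCP orientation; "contact_force": force on the tool from outside, world axes, zero at the start; "wrist_torque": the same for the moment, N m; "opening": opening from 0.0 (shut) to 1.0 (fully open).
Only numpy, scipy, OpenCV 4.12 (cv2) and the standard library are available. Lean on these libraries where they do the work, as an engineer would, in place of code of your own. Each camera call takes 0.05 s, during which the arm holds its last target. There are 200 camera calls.

## Working session

There is one attempt and no reset: what is moved stays moved. The work goes in short steps, Python scripts to look and compute and a shell command to move; the robot and the scene stay as the last step left them, time stands still between calls to the robot, and variables do not carry over. Pictures are saved under pics/ and viewed, about 8 in all and at most 12, crops included, and the job is handed in when it is done.

```bash
mkdir -p pics; ls; cat > h.py <<'E'
from plant import *
import numpy as np, cv2
def snap(c,n):
    im=read_camera(c); cv2.imwrite(f'pics/{n}.png',im[:,:,::-1]); return im
def load(n): return cv2.imread(f'pics/{n}.png')[:,:,::-1].copy()
def ray(c,u,v):
    i=camera_info(c);K=np.array(i['K']);R=np.array(i['R']);t=np.array(i['t'])
    d=np.linalg.inv(K)@[u,v,1]; d=d[:2]; s=d.copy()
    for _ in range(20): s=d/(1+i['k1']*(s@s))
    return -R.T@t, R.T@np.array([s[0],s[1],1])
def onz(c,u,v,z):
    o,d=ray(c,u,v); return o+d*(z-o[2])/d[2]
def proj(c,X):
    i=camera_info(c);K=np.array(i['K']);p=np.array(i['R'])@X+np.array(i['t']); s=p[:2]/p[2]; s=s*(1+i['k1']*(s@s)); return (K@[s[0],s[1],1])[:2]
E
python3 - <<'E'
from h import *
a=snap('top','t0');b=snap('side','s0')
cv2.imwrite('pics/both.png',cv2.resize(np.vstack([a,b])[:,:,::-1],(400,600)))
for c in('top','side'):
    i=camera_info(c);print(c,i['K'],i['k1'],-np.array(i['R']).T@np.array(i['t']),np.round(i['R'],2))
print(get_state())
E
```

```text
pics
top [[450.89049672   0.         262.18014471]
 [  0.         450.89049672 190.4528081 ]
 [  0.           0.           1.        ]] -0.036812339651709915 [ 0.15535532 -0.00475107  1.53282979] [[ 0.05 -1.   -0.  ]
 [-0.97 -0.05 -0.22]
 [ 0.22  0.02 -0.98]]
side [[406.17456058   0.         253.24544679]
 [  0.         406.17456058 192.91845462]
 [  0.           0.           1.        ]] 0.008374092986947301 [-0.06699154 -0.53891466  0.86022354] [[ 0.71 -0.71 -0.01]
 [-0.51 -0.5  -0.71]
 [ 0.49  0.5  -0.71]]
{'time': 0.1, 'qpos': array([ 1.08000264e+00,  2.87119235e-01,  1.57803004e+00, -2.67427220e-06,
        1.27861303e+00, -1.50025762e-01]), 'dq': array([ 2.92915357e-03, -5.03396040e-05, -4.41320856e-03,  4.38672014e-04,
        1.34895173e-04, -2.55398634e-05]), 'joint_efforts': array([ 9.13472686e-04, -4.07294548e+01, -2.93698651e+01, -2.15153195e-04,
        3.43584667e-03, -1.69944485e-05]), 'eef_pos': array([0.22526328, 0.63559456, 0.19685777]), 'tcp_rot': array([ 1.69560284e-01,  9.85519220e-01, -1.03001854e-03, -3.40456980e-04]), 'contact_force': array([ 0.34322349, -0.38596414, -0.35089139]), 'wrist_torque': array([ 0.00797709, -0.01464423, -0.00060107]), 'opening': 0.9979128126195941}
```

View pics/t0.png

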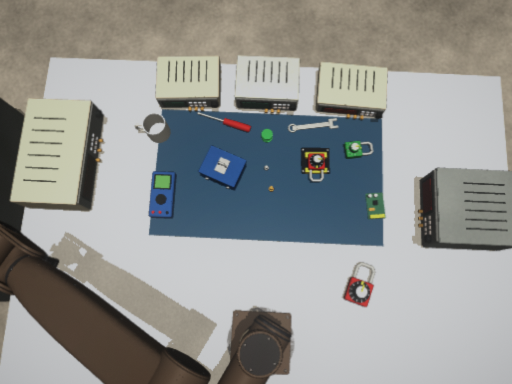

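View pics/s0.png

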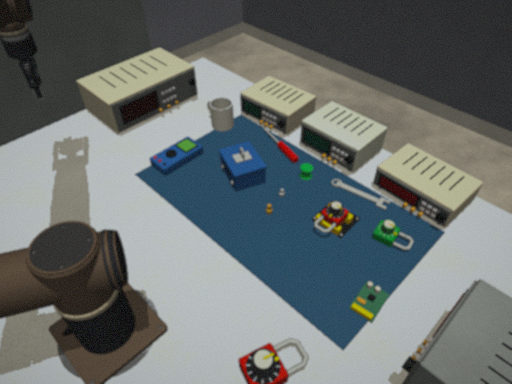

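Three padlocks appear: red in a yellow nest (top view 317,161), large red loose (360,290), and green (355,149). The nested one fits, since it is not green and is the smaller of the two red ones. The hasp is at about (222,166) on the blue box. I'll confirm in a crop and measure.

```bash
python3 - <<'E'
from h import *
a=load('t0');b=load('s0')
A=cv2.resize(a[135:195,285:345],(400,400),interpolation=cv2.INTER_CUBIC)
B=cv2.resize(b[185:245,305:365],(400,400),interpolation=cv2.INTER_CUBIC)
C=cv2.resize(a[140:195,195:250],(400,200*2),interpolation=cv2.INTER_CUBIC)[::2,::2]
D=cv2.resize(b[135:195,210:270],(200,200),interpolation=cv2.INTER_CUBIC)
cv2.imwrite('pics/crop.png',np.vstack([np.hstack([A,B]),np.hstack([C,D,D*0,D*0])])[:,:,::-1])
def cen(im,lo,hi,box):
    h=cv2.cvtColor(im,cv2.COLOR_RGB2HSV); m=cv2.inRange(h,lo,hi)
    k=np.zeros_like(m);x0,x1,y0,y1=box;k[y0:y1,x0:x1]=m[y0:y1,x0:x1]
    n,l,s,c=cv2.connectedComponentsWithStats(k)
    return [(s[j].tolist(),c[j].round(1).tolist()) for j in range(1,n) if s[j][4]>8]
print('yellow',cen(a,(18,120,120),(35,255,255),(295,340,140,190)))
k=cv2.inRange(cv2.cvtColor(a,cv2.COLOR_RGB2HSV),(0,120,60),(10,255,255))
print('red',cen(a,(0,120,60),(10,255,255),(295,340,140,190)))
print('hasp',cen(a,(0,0,120),(180,70,255),(205,240,150,185)))
for (u,v,z) in [(316.5,160,.044),(317,159,.068),(316.5,177.5,.03),(222,166,.103),(222,168,.07)]: print(u,v,onz('top',u,v,z).round(4))
for (u,v,z) in [(334,207,.068),(333,213,.044),(240,155,.103)]: print('side',u,v,onz('side',u,v,z).round(4))
E
```

```text
yellow [([305, 152, 22, 6, 47], [315.7, 153.3]), ([305, 168, 4, 4, 14], [306.3, 169.6]), ([324, 168, 3, 4, 11], [325.1, 169.6]), ([312, 170, 9, 3, 22], [315.6, 171.1])]
red [([308, 154, 17, 16, 108], [315.6, 162.6])]
hasp [([214, 157, 16, 17, 153], [221.9, 165.4])]
316.5 160 [ 0.6087 -0.1629  0.044 ]
317 159 [ 0.605 -0.162  0.068]
316.5 177.5 [ 0.5502 -0.1657  0.03  ]
222 166 [0.5555 0.1538 0.103 ]
222 168 [0.5577 0.157  0.07  ]
side 334 207 [ 0.5973 -0.1648  0.068 ]
side 333 213 [ 0.5978 -0.1649  0.044 ]
side 240 155 [0.5427 0.1378 0.103 ]
```

View pics/crop.png

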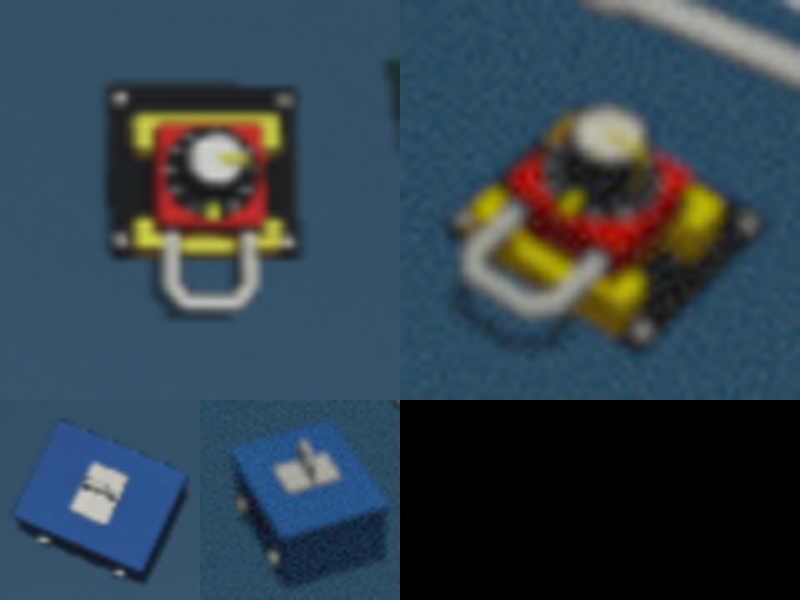

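```bash
python3 - <<'E'
from h import *
T=lambda x,y,z:onz('top',285+x/6.667-.5,135+y/6.667-.5,z).round(4)
S=lambda x,y,z:onz('side',305+(x-400)/6.667-.5,185+y/6.667-.5,z).round(4)
P=[T(120,98,.005),T(286,100,.005),T(288,242,.005),T(120,240,.005)]
print('screws',*P,'mean',np.mean(P,0))
d1=P[0]+P[1]-P[2]-P[3];d2=P[0]+P[3]-P[1]-P[2]
print('yaw of nest x',np.degrees(np.arctan2(d1[1],d1[0])),'nest y-90',np.degrees(np.arctan2(-d2[0],d2[1])), np.linalg.norm(d1)/2,np.linalg.norm(d2)/2)
print('knob top',T(215,158,.068),S(613,133,.068))
print('line tip T',T(250,159,.068))
print('bar T',T(212,303,.030),'S bar',S(505,285,.030))
print('body top T',T(211,175,.044))
print('hasp',onz('top',221.5,164.3,.103),onz('side',210+105/3.333-.5,135+42/3.333-.5,.103),onz('side',241.5,155,.073))
E
```

```text
screws [ 0.6581 -0.1166  0.005 ] [ 0.6612 -0.2049  0.005 ] [ 0.5829 -0.2072  0.005 ] [ 0.5798 -0.1188  0.005 ] mean [ 0.6205   -0.161875  0.005   ]
yaw of nest x 1.6459774975640422 nest y-90 2.0095538130211335 0.07833232091544341 0.08840436923591502
knob top [ 0.6078 -0.1611  0.068 ] [ 0.6093 -0.1637  0.068 ]
line tip T [ 0.6081 -0.1789  0.068 ]
bar T [ 0.5415 -0.1652  0.03  ] S bar [ 0.5447 -0.1655  0.03  ]
body top T [ 0.6059 -0.1618  0.044 ]
hasp [0.56122595 0.15587204 0.103     ] [0.56990276 0.16207691 0.103     ] [0.57000427 0.16138451 0.073     ]
```

```bash
R='[0,0,0]'; python3 -m jog '{"travel":[[18,-37.5,0],[18,-37.5,0],[18,-37.5,0],[18,-37.5,0],[18,-37.5,0]],"dr":[[0,0,0],[0,0,0],[0,0,0],[0,0,0],[0,0,0]],"jaw":[0,0,0,0,0]}'
python3 -m jog '{"travel":[[18,-37.5,0],[18,-37.5,0],[18,-37.5,0],[18,-37.5,0],[18,-37.5,0]],"dr":[[0,0,0],[0,0,0],[0,0,0],[0,0,0],[0,0,0]],"jaw":[0,0,0,0,0]}'
python3 -m jog '{"travel":[[18,-37.5,0],[18,-37.5,0],[18,-37.5,0],[18,-37.5,0],[18,-37.5,0]],"dr":[[0,0,0],[0,0,0],[0,0,0],[0,0,0],[0,0,0]],"jaw":[0,0,0,0,0]}'
python3 -m jog '{"travel":[[18,-37.5,0],[18,-37.5,0],[18,-37.5,0],[18,-37.5,0],[18,-37.5,0]],"dr":[[0,0,0],[0,0,0],[0,0,0],[0,0,0],[0,0,0]],"jaw":[0,0,0,0,0]}'
```

```text
time: 0.52
eef_pos: [0.3156, 0.4467, 0.1974]
tcp_rot: [0.169, 0.986, -0.0, -0.0]
contact_force: [0.7, 0.1, 0.4]
opening: 0.999
time: 0.93
eef_pos: [0.4056, 0.2593, 0.1978]
tcp_rot: [0.169, 0.986, -0.0, -0.0]
contact_force: [1.0, 0.4, 0.3]
opening: 1.001
time: 1.35
eef_pos: [0.4957, 0.0717, 0.1979]
tcp_rot: [0.17, 0.985, 0.0, -0.0]
contact_force: [0.9, 0.3, -0.2]
opening: 1.0
time: 1.77
eef_pos: [0.5857, -0.1158, 0.1975]
tcp_rot: [0.17, 0.985, 0.0, -0.0]
contact_force: [0.6, 0.2, 0.4]
opening: 0.999
```

```bash
python3 -m jog '{"travel":[[11,-23,-30],[11.3,-23.2,-30],[0,0,-35],[0,0,0]],"dr":[[0,0,0],[0,0,0],[0,0,0],[0,0,0]],"jaw":[100,100,100,100]}' 30
python3 - <<'E'
from h import *
a=snap('top','t1');b=snap('side','s1')
A=cv2.resize(a[135:195,285:345],(400,400),interpolation=cv2.INTER_CUBIC)
B=cv2.resize(b[165:245,295:375],(400,400),interpolation=cv2.INTER_CUBIC)
cv2.imwrite('pics/c1.png',np.hstack([A,B])[:,:,::-1])
print(get_state()['eef_pos'],get_state()['opening'])
E
```

```text
time: 2.1
eef_pos: [0.6024, -0.1592, 0.0939]
tcp_rot: [0.171, 0.985, 0.002, -0.008]
contact_force: [-2.0, 0.7, -2.6]
opening: 0.611
[ 0.60622997 -0.15923882  0.10112684] 0.6111326068748387
```

View pics/c1.png

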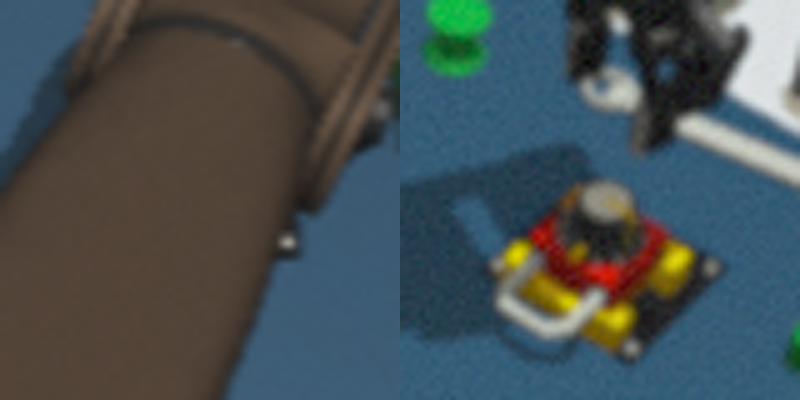

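```bash
python3 -m jog '{"travel":[[1.8,-2.8,-25],[0,0,-20],[0,0,-10],[0,0,0],[0,0,0]],"dr":[[0,0,0],[0,0,0],[0,0,0],[0,0,0],[0,0,0]],"jaw":[100,100,100,100,100]}'
python3 -c "
from h import *
print(proj('side',np.array([.608,-.162,.101])))"
```

```text
time: 2.62
eef_pos: [0.6105, -0.1625, 0.0499]
tcp_rot: [0.169, 0.986, -0.0, 0.001]
contact_force: [-0.6, 0.5, 0.6]
opening: 0.604
[337.30873197 195.70580876]
```

```bash
python3 -m jog '{"travel":[[-2,0,-3],[0,0,0],[0,0,0],[0,0,0],[0,0,0]],"dr":[[0,0,0],[0,0,0],[0,0,0],[0,0,0],[0,0,0]],"jaw":[130,140,150,160,255]}' 30; python3 -m jog '{"travel":[[0,0,0],[0,0,0],[0,0,0],[0,0,0],[0,0,0]],"dr":[[0,0,0],[0,0,0],[0,0,0],[0,0,0],[0,0,0]],"jaw":[255,255,255,255,255]}' 30
```

```text
time: 3.03
eef_pos: [0.608, -0.163, 0.0457]
tcp_rot: [0.17, 0.986, -0.0, 0.0]
contact_force: [-0.3, 0.3, -0.2]
opening: 0.246
time: 3.45
eef_pos: [0.6076, -0.1628, 0.045]
tcp_rot: [0.17, 0.986, 0.0, -0.0]
contact_force: [-0.4, 0.1, 0.1]
opening: 0.002
```

The fingers shut fully, so they missed the knob. I'll check from the side.

```bash
python3 - <<'E'
from h import *
b=snap('side','s2')
B=cv2.resize(b[145:245,285:385],(600,600),interpolation=cv2.INTER_CUBIC)
cv2.imwrite('pics/c2.png',B[:,:,::-1])
s=get_state();print(s['eef_pos'],s['qpos']);print(proj('side',s['eef_pos']))
E
```

```text
[ 0.60763239 -0.16282784  0.04504838] [-4.22912385e-01  3.50040272e-01  1.79629926e+00  4.06651276e-06
  9.95432090e-01 -1.65284949e+00]
[334.65437009 210.4077729 ]
```

View pics/c2.png

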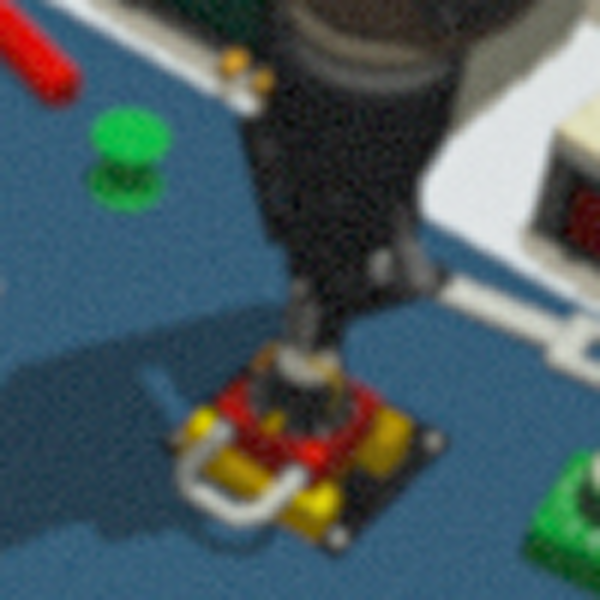

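```bash
python3 - <<'E'
from h import *
for X in [(.597,-.183,.107),(.615,-.135,.107),(.608,-.163,.045),(.608,-.163,.07),(.608,-.163,.11)]: print(X,proj('side',np.array(X)))
b=load('s1');d=load('s2')
B=np.hstack([cv2.resize(x[150:225,300:375],(400,400),interpolation=cv2.INTER_CUBIC) for x in (b,d)])
B=np.clip((B/255.)**.5*255,0,255).astype(np.uint8)
cv2.imwrite('pics/c3.png',B[:,:,::-1])
E
```

```text
(0.597, -0.183, 0.107) [341.67410887 200.35047776]
(0.615, -0.135, 0.107) [330.93965255 187.65812885]
(0.608, -0.163, 0.045) [334.78613389 210.38131166]
(0.608, -0.163, 0.07) [336.0251225 204.0465044]
(0.608, -0.163, 0.11) [338.09492174 193.46794861]
```

View pics/c3.png

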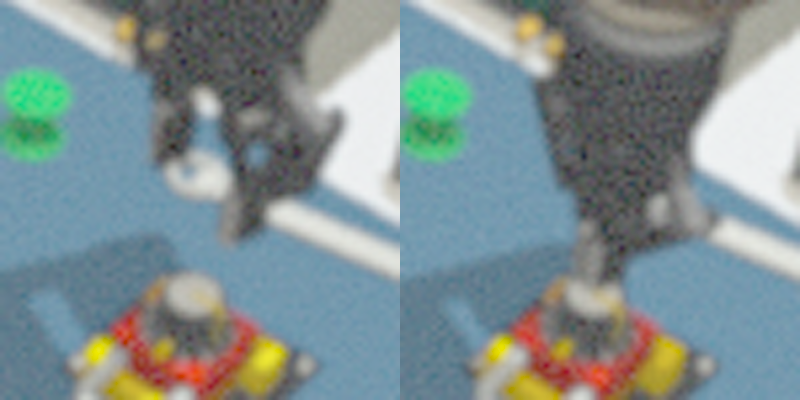

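```bash
python3 - <<'E'
from h import *
n=np.array([.625,.0,0])
y=np.array([.335,.942,0])
P=np.array([.2253,.6356,.1969])
for s in(-1,1):
  for dz in (.013,.038): print(s,dz,proj('side',P+s*.0425*y+[0,0,dz]))
b=load('s0')[0:110,0:110]
B=np.clip((cv2.resize(b,(660,600),interpolation=cv2.INTER_CUBIC)/255.)**.5*255,0,255).astype(np.uint8)
cv2.imwrite('pics/c4.png',B[:,:,::-1])
E
python3 -m jog '{"travel":[[0,0,-1],[0,0,-1],[0,0,0]],"dr":[[0,0,0],[0,0,0],[0,0,0]],"jaw":[255,255,255]}'
```

```text
-1 0.013 [ 45.36564151 107.61330118]
-1 0.038 [ 42.05245575 100.05905536]
1 0.013 [42.47437385 93.38079957]
1 0.038 [39.26479131 85.95394588]
time: 3.75
eef_pos: [0.6075, -0.1627, 0.0428]
tcp_rot: [0.17, 0.986, 0.0, -0.0]
contact_force: [-0.6, -0.4, 0.2]
opening: 0.0
```

View pics/c4.png

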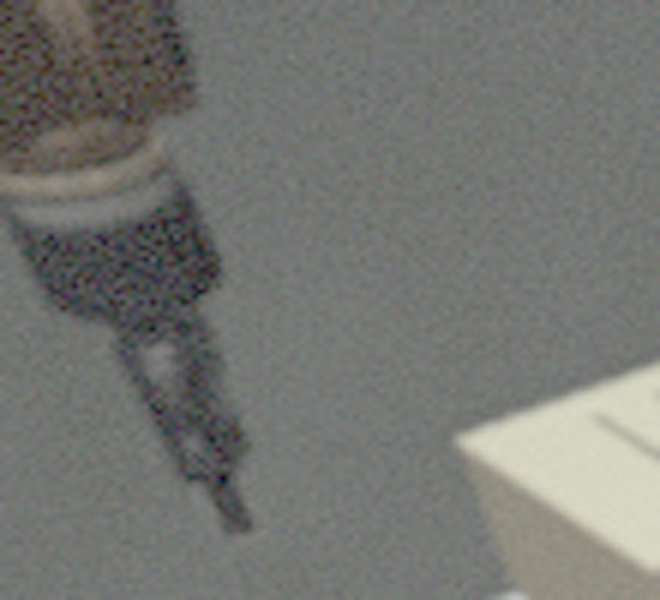

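```bash
python3 -m jog '{"travel":[[0,0,-1],[0,0,-1],[0,0,0],[0,0,0]],"dr":[[0,0,0],[0,0,0],[0,0,0],[0,0,0]],"jaw":[255,255,255,255]}'
python3 -m jog '{"travel":[[0,0,-1],[0,0,-1],[0,0,0],[0,0,0]],"dr":[[0,0,0],[0,0,0],[0,0,0],[0,0,0]],"jaw":[255,255,255,255]}'
python3 - <<'E'
from h import *
for c in('top','side'): print(c,proj(c,np.zeros(3)),proj(c,np.array([0,0,.15])))
d=snap('side','s3');t=snap('top','t3')
x=np.vstack([d[:,:,::-1],t[:,:,::-1]])
cv2.imwrite('pics/c5.png',cv2.resize(d[150:225,300:375],(600,600),interpolation=cv2.INTER_CUBIC)[:,:,::-1])
E
```

```text
time: 4.08
eef_pos: [0.6076, -0.1628, 0.041]
tcp_rot: [0.17, 0.986, 0.0, -0.0]
contact_force: [0.5, 0.3, -0.4]
opening: -0.002
time: 4.42
eef_pos: [0.6076, -0.1628, 0.039]
tcp_rot: [0.17, 0.986, 0.0, -0.0]
contact_force: [0.4, 0.2, -0.3]
opening: -0.003
top [260.60690807 341.22474303] [260.19386835 346.61352561]
side [108.91831571 328.81565735] [ 89.19020506 293.38631086]
```

View pics/t3.png

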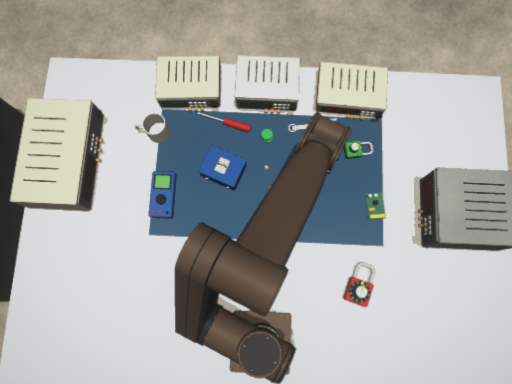

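```bash
for i in 1; do python3 -m jog '{"travel":[[0,0,-1],[0,0,-1],[0,0,-1],[0,0,0],[0,0,0]],"dr":[[0,0,0],[0,0,0],[0,0,0],[0,0,0],[0,0,0]],"jaw":[255,255,255,255,255]}'; done
python3 - <<'E'
from h import *
for z in (.2,.25,.3,.35): print(z,onz('top',328,130,z).round(3))
s=get_state(); print(s['qpos'])
for n in('s2','s3'):
    d=load(n).astype(int)
    for v in range(192,212): print(v,' '.join('%3d'%x for x in d[v,326:350].sum(1)//3))
    print()
E
```

```text
time: 4.93
eef_pos: [0.6075, -0.1628, 0.0359]
tcp_rot: [0.17, 0.986, 0.0, -0.0]
contact_force: [0.0, -0.9, -0.2]
opening: -0.002
0.2 [ 0.661 -0.18   0.2  ]
0.25 [ 0.642 -0.174  0.25 ]
0.3 [ 0.623 -0.167  0.3  ]
0.35 [ 0.604 -0.161  0.35 ]
[-4.22864650e-01  3.62289679e-01  1.79953211e+00 -1.58245352e-05
  9.80137401e-01 -1.65290496e+00]
192  88  87  87  93  91  87  80  74  81  73  51  30  14  34  29  35  38  33  28  29  45  47  58  49
193  89  87  90  96  95  84  80  77  78  75  50  33  21  37  27  34  34  33  33  37  33  22  27  30
194  88  83  82  86  90  84  78  69  66  61  44  40  29  13  24  17  29  31  30  34  24  14  28  28
195  79  79  75  73  73  75  71  62  60  51  58  52  29  26  30  31  30  23  26  24  33  23  32  39
196  68  58  61  64  66  62  62  63  62  67  75  60  49  33  35  14  22  32  23  32  33  44  43  55
197  62  62  60  57  60  55  55  60  61  66  75  69  46  30  26  17  28  40  42  51  53  61  73  80
198  60  60  53  54  62  60  64  59  60  74  74  61  39  22  33  31  41  52  65  74  79  81  85  83
199  54  57  64  62  60  60  65  61  66  69  75  65  35  28  3
[... 2538 characters left out ...]

205  54  64  70  62  69  90 116 117 101  98  82  75  84 102 103  84  73  83  83  93  89  86  90  88
206  51  62  71  57  57  80 112 121 123 118 118 111 114 124 109  92  78  85  90  89  90  91  89  90
207  42  49  63  53  45  58  91 111 122 128 130 129 126 114 103  88  76  80  91  90  87  92  89  89
208  53  50  53  41  39  39  52  74  90 106 110 110 109  94  77  79  77  78  89  91  90  93  88  87
209  58  65  57  50  27  37  30  43  56  64  73  71  66  58  59  70  64  61  68  82  84  89  89  84
210  66  61  53  41  30  32  33  29  30  40  40  40  38  36  51  54  52  56  62  78  85  87  89  87
211  66  54  47  44  35  31  31  39  35  36  34  34  26  36  56  54  52  51  60  57  68  77  81  81
```

```bash
Z='"dr":[[0,0,0],[0,0,0],[0,0,0],[0,0,0],[0,0,0]],"jaw":[255,255,255,255,255]'
python3 -m jog '{"travel":[[0,0,-1],[0,0,-1],[0,0,-1],[0,0,-1],[0,0,0]],"dr":[[0,0,0],[0,0,0],[0,0,0],[0,0,0],[0,0,0]],"jaw":[255,255,255,255,255]}'|grep -E 'eef|conta'
python3 -m jog '{"travel":[[0,0,-1],[0,0,-1],[0,0,-1],[0,0,-1],[0,0,0]],"dr":[[0,0,0],[0,0,0],[0,0,0],[0,0,0],[0,0,0]],"jaw":[255,255,255,255,255]}'|grep -E 'eef|conta'
```

```text
eef_pos: [0.6079, -0.1629, 0.0348]
contact_force: [-5.1, 1.8, 10.9]
eef_pos: [0.6082, -0.163, 0.0346]
contact_force: [-12.6, 4.4, 26.6]
```

Contact is at reported z ≈ 0.0355, where the pictures show the tips on the knob top (0.068). So the reported z is about 32 mm low, and x/y agree. I'll work relative to this contact.

```bash

python3 -m jog '{"travel":[[0,0,20],[0,0,25],[0,0,0],[0,0,0],[0,0,0]],"dr":[[0,0,0],[0,0,0],[0,0,0],[0,0,0],[0,0,0]],"jaw":[255,100,100,100,100]}'
python3 -m jog '{"travel":[[0,0,0],[0,0,-20],[0,0,-10],[0,0,-10],[0,0,0]],"dr":[[0,0,0],[0,0,0],[0,0,0],[0,0,0],[0,0,0]],"jaw":[100,100,100,100,100]}'
python3 - <<'E'
from h import *
import time
snap('side','s4');s=get_state();print(s['eef_pos'])
E
```

```text
time: 6.18
eef_pos: [0.6073, -0.1626, 0.0724]
tcp_rot: [0.17, 0.986, 0.0, -0.0]
contact_force: [-0.9, 1.0, -0.2]
opening: 0.569
time: 6.6
eef_pos: [0.6049, -0.1616, 0.0289]
tcp_rot: [0.17, 0.986, 0.001, -0.004]
contact_force: [-1.6, 0.3, 1.0]
opening: 0.608
[ 0.60590931 -0.16205382  0.03049463]
```

```bash

python3 -m jog '{"travel":[[0,0,-5],[0,0,-5],[0,0,-4],[0,0,-3],[0,0,0]],"dr":[[0,0,0],[0,0,0],[0,0,0],[0,0,0],[0,0,0]],"jaw":[100,100,100,100,100]}'
python3 -m jog '{"travel":[[0,0,0],[0,0,0],[0,0,0],[0,0,0],[0,0,0]],"dr":[[0,0,0],[0,0,0],[0,0,0],[0,0,0],[0,0,0]],"jaw":[120,135,145,150,155]}' 20
python3 - <<'E'
from h import *
d=snap('side','s5')
cv2.imwrite('pics/c6.png',cv2.resize(d[150:240,295:385],(600,600),interpolation=cv2.INTER_CUBIC)[:,:,::-1])
E
```

```text
time: 7.07
eef_pos: [0.6072, -0.1626, 0.0154]
tcp_rot: [0.17, 0.986, 0.0, -0.001]
contact_force: [-0.6, -0.4, 0.2]
opening: 0.608
time: 7.48
eef_pos: [0.6078, -0.1629, 0.0164]
tcp_rot: [0.17, 0.986, -0.0, 0.0]
contact_force: [-0.6, -0.4, 0.8]
opening: 0.393
```

View pics/c6.png

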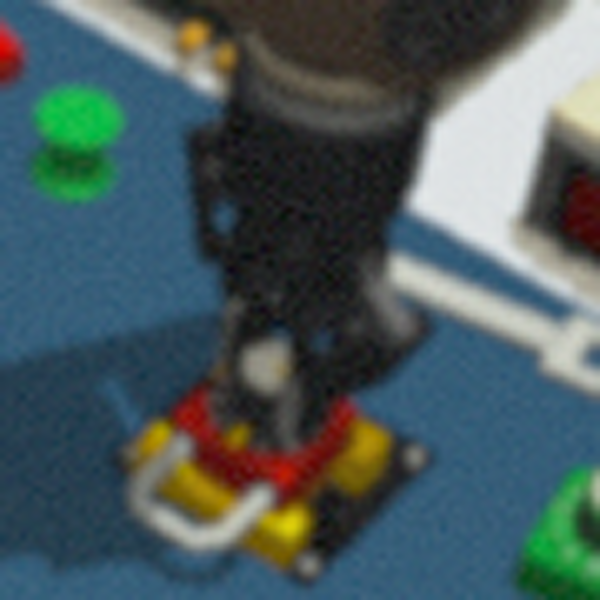

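The fingers now straddle the knob, with the white top visible between them at crop (268,362). I'll close on it.

```bash

python3 -m jog '{"travel":[[0,0,0],[0,0,0],[0,0,0],[0,0,0],[0,0,0]],"dr":[[0,0,0],[0,0,0],[0,0,0],[0,0,0],[0,0,0]],"jaw":[200,200,200,200,200]}' 40
```

```text
time: 7.95
eef_pos: [0.6079, -0.1628, 0.0166]
tcp_rot: [0.17, 0.986, 0.0, 0.0]
contact_force: [-0.6, 1.2, 2.4]
opening: 0.35
```

```bash

python3 -m jog '{"travel":[[0,0,0],[0,0,0],[0,0,0],[0,0,0],[0,0,0]],"dr":[[0,0,-6],[0,0,-6],[0,0,-6],[0,0,-6],[0,0,-6]],"jaw":[200,200,200,200,200]}' 40; python3 -c "
from plant import *; print(get_state()['wrist_torque'])"
python3 -m jog '{"travel":[[0,0,0],[0,0,0],[0,0,0],[0,0,0],[0,0,0]],"dr":[[0,0,-6],[0,0,-6],[0,0,-6],[0,0,-6],[0,0,-6]],"jaw":[200,200,200,200,200]}' 40; python3 -c "
from plant import *; print(get_state()['wrist_torque'])"
```

```text
time: 8.37
eef_pos: [0.6078, -0.1628, 0.0166]
tcp_rot: [0.421, 0.907, -0.0, 0.0]
contact_force: [-1.0, 1.5, 2.3]
opening: 0.355
[0.12822275 0.12138242 0.00791901]
time: 8.78
eef_pos: [0.6077, -0.1629, 0.0165]
tcp_rot: [0.642, 0.767, -0.0, -0.0]
contact_force: [-0.9, 1.3, 4.9]
opening: 0.358
[ 0.19385459  0.21373311 -0.01548944]
```

```bash

python3 -m jog '{"travel":[[0,0,0],[0,0,0],[0,0,0],[0,0,0],[0,0,0]],"dr":[[0,0,-6],[0,0,-6],[0,0,-6],[0,0,-6],[0,0,-6]],"jaw":[200,200,200,200,200]}' 40
python3 -m jog '{"travel":[[0,0,0],[0,0,0],[0,0,0]],"dr":[[0,0,0],[0,0,0],[0,0,0]],"jaw":[200,100,100]}'
python3 -m jog '{"travel":[[0,0,0],[0,0,30],[0,0,35],[0,0,0],[0,0,0]],"dr":[[0,0,0],[0,0,0],[0,0,0],[0,0,0],[0,0,0]],"jaw":[100,100,100,100,100]}'
python3 - <<'E'
from h import *
d=snap('side','s6')
cv2.imwrite('pics/c7.png',cv2.resize(d[185:245,305:365],(600,600),interpolation=cv2.INTER_CUBIC)[:,:,::-1])
E
```

```text
time: 9.2
eef_pos: [0.6076, -0.1629, 0.0165]
tcp_rot: [0.818, 0.575, -0.0, -0.0]
contact_force: [-1.9, 0.9, 3.8]
opening: 0.354
time: 9.45
eef_pos: [0.6074, -0.1629, 0.0156]
tcp_rot: [0.816, 0.578, -0.0, -0.0]
contact_force: [0.7, 0.2, 0.1]
opening: 0.604
time: 9.87
eef_pos: [0.6098, -0.1638, 0.0842]
tcp_rot: [0.816, 0.577, 0.002, 0.003]
contact_force: [-0.0, 0.1, 0.2]
opening: 0.604
```

View pics/c7.png

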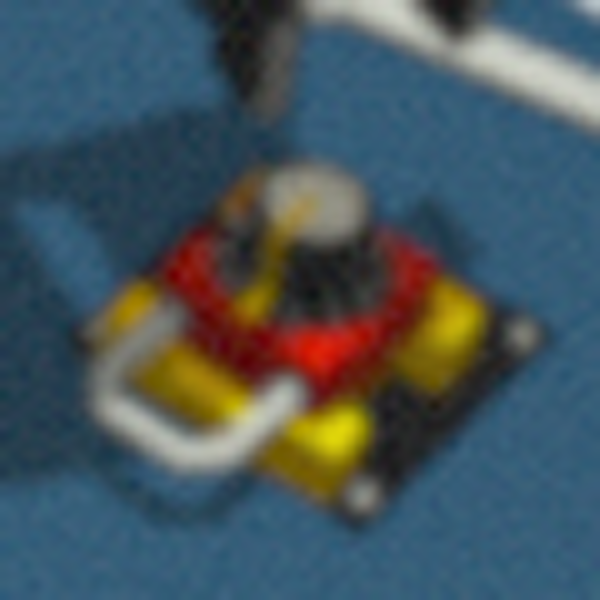

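Line (310,195)→(260,290) points straight at the index (255,300), so the dial is at 0. Next is the shackle.

```bash

python3 -m jog '{"travel":[[-22,0,0],[-22,-1,0],[-22,-1,0],[0,0,0],[0,0,0]],"dr":[[0,0,7],[0,0,7],[0,0,7],[0,0,0],[0,0,0]],"jaw":[185,185,185,185,185]}'
python3 -m jog '{"travel":[[0,0,0],[0,0,-20],[0,0,-20],[0,0,-15],[0,0,0]],"dr":[[0,0,0],[0,0,0],[0,0,0],[0,0,0],[0,0,0]],"jaw":[185,185,185,185,185]}'
python3 -m jog '{"travel":[[0,0,0],[0,0,0]],"dr":[[0,0,0],[0,0,0]],"jaw":[185,185]}'
```

```text
time: 10.33
eef_pos: [0.5399, -0.1642, 0.0791]
tcp_rot: [0.699, 0.715, -0.0, -0.002]
contact_force: [0.1, 0.6, -0.1]
opening: 0.273
time: 10.75
eef_pos: [0.5398, -0.1635, 0.0222]
tcp_rot: [0.698, 0.716, -0.001, -0.003]
contact_force: [-0.9, 0.4, -0.7]
opening: 0.272
time: 10.92
eef_pos: [0.5428, -0.1651, 0.0268]
tcp_rot: [0.698, 0.716, 0.0, 0.001]
contact_force: [0.6, 0.0, 0.9]
opening: 0.272
```

```bash

python3 -m jog '{"travel":[[-1,0,-6],[0,0,-6],[0,0,-6],[0,0,0],[0,0,0]],"dr":[[0,0,0],[0,0,0],[0,0,0],[0,0,0],[0,0,0]],"jaw":[185,185,185,185,185]}'
python3 -m jog '{"travel":[[0,0,-4],[0,0,-4],[0,0,-4],[0,0,0]],"dr":[[0,0,0],[0,0,0],[0,0,0],[0,0,0]],"jaw":[185,185,185,185]}'
```

```text
time: 11.33
eef_pos: [0.5402, -0.1646, 0.0075]
tcp_rot: [0.698, 0.716, -0.0, -0.001]
contact_force: [-0.6, -0.0, 0.4]
opening: 0.27
time: 11.67
eef_pos: [0.5399, -0.1645, -0.005]
tcp_rot: [0.698, 0.716, -0.0, -0.001]
contact_force: [-0.5, -0.1, 0.4]
opening: 0.271
```

```bash

python3 -m jog '{"travel":[[0.5,0,-4],[0,0,-4],[0,0,-4],[0,0,0],[0,0,0]],"dr":[[0,0,0],[0,0,0],[0,0,0],[0,0,0],[0,0,0]],"jaw":[185,185,185,185,185]}'
python3 -m jog '{"travel":[[0,0,0],[0,0,0],[0,0,0],[0,0,0],[0,0,0]],"dr":[[0,0,0],[0,0,0],[0,0,0],[0,0,0],[0,0,0]],"jaw":[200,210,220,230,230]}' 20
```

```text
time: 12.08
eef_pos: [0.5408, -0.1647, -0.0164]
tcp_rot: [0.698, 0.716, -0.0, -0.0]
contact_force: [-0.5, -0.3, 0.6]
opening: 0.269
time: 12.5
eef_pos: [0.5414, -0.1649, -0.0156]
tcp_rot: [0.698, 0.716, 0.0, 0.0]
contact_force: [1.1, -0.4, 0.9]
opening: 0.098
```

```bash

python3 -m jog '{"travel":[[0,0,0],[0,0,0],[0,0,0],[0,0,0]],"dr":[[0,0,0],[0,0,0],[0,0,0],[0,0,0]],"jaw":[255,255,255,255]}' 25
```

```text
time: 12.83
eef_pos: [0.5413, -0.165, -0.0156]
tcp_rot: [0.698, 0.716, 0.0, 0.0]
contact_force: [-1.2, -0.7, 2.4]
opening: 0.084
```

Gripped at about 7–8 mm, which matches the bar. Now I pull.

```bash

python3 -m jog '{"travel":[[-4,-0.1,0],[-4,-0.1,0],[-4,-0.1,0],[-4,-0.1,0],[0,0,0]],"dr":[[0,0,0],[0,0,0],[0,0,0],[0,0,0],[0,0,0]],"jaw":[255,255,255,255,255]}' 25
python3 -m jog '{"travel":[[-2,0,0],[-2,-0.1,0],[-1.5,0,0],[0,0,0],[0,0,0]],"dr":[[0,0,0],[0,0,0],[0,0,0],[0,0,0],[0,0,0]],"jaw":[255,255,255,255,255]}' 25
```

```text
time: 13.25
eef_pos: [0.5242, -0.1652, -0.0159]
tcp_rot: [0.698, 0.716, -0.0, -0.0]
contact_force: [-0.6, -0.6, 1.4]
opening: 0.079
time: 13.67
eef_pos: [0.5208, -0.1658, -0.0155]
tcp_rot: [0.698, 0.716, 0.001, 0.001]
contact_force: [5.1, -1.4, -1.1]
opening: 0.081
```

```bash

python3 -m jog '{"travel":[[-1.5,0,0],[0,0,0],[0,0,0]],"dr":[[0,0,0],[0,0,0],[0,0,0]],"jaw":[255,255,255]}' 25
python3 -m jog '{"travel":[[1.5,0,0],[0,0,0],[0,0,0],[0,0,0],[0,0,0]],"dr":[[0,0,0],[0,0,0],[0,0,0],[0,0,0],[0,0,0]],"jaw":[255,185,185,185,185]}'
python3 -m jog '{"travel":[[0,0,15],[0,0,30],[0,0,35],[0,0,30],[0,0,0]],"dr":[[0,0,0],[0,0,0],[0,0,0],[0,0,0],[0,0,0]],"jaw":[185,185,100,0,0]}'
python3 - <<'E'
from h import *
d=snap('side','s7')
cv2.imwrite('pics/c8.png',cv2.resize(d[185:245,305:365],(600,600),interpolation=cv2.INTER_CUBIC)[:,:,::-1])
E
```

```text
time: 13.92
eef_pos: [0.5208, -0.1661, -0.0153]
tcp_rot: [0.698, 0.716, 0.001, 0.003]
contact_force: [8.3, -0.6, -4.2]
opening: 0.08
time: 14.33
eef_pos: [0.5185, -0.1649, -0.0165]
tcp_rot: [0.698, 0.716, -0.0, -0.001]
contact_force: [-0.2, 0.5, 0.0]
opening: 0.276
time: 14.75
eef_pos: [0.5236, -0.1674, 0.1013]
tcp_rot: [0.698, 0.716, 0.002, 0.006]
contact_force: [1.7, 0.6, 0.6]
opening: 0.687
```

View pics/c8.png

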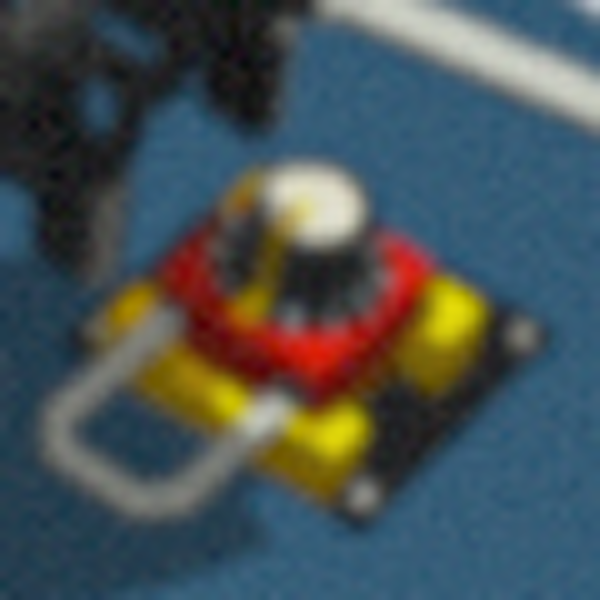

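Shackle is out: the bar moved from about (195,455) to (150,510), and the lock is still seated. Now I reorient to grip the body across y.

```bash

python3 -m jog '{"travel":[[20,0,0],[20,1,0],[20,0,0],[20,1,0],[7,0,0]],"dr":[[0,0,-7],[0,0,-7],[0,0,-7],[0,0,-7],[0,0,-7]],"jaw":[0,0,0,0,0]}'
python3 -m jog '{"travel":[[0,0,0],[0,0,0],[0,0,0],[0,0,0],[0,0,0]],"dr":[[0,0,-7],[0,0,-7],[0,0,-7],[0,0,-7],[0,0,-7]],"jaw":[0,0,0,0,0]}'
python3 -m jog '{"travel":[[0,0,0],[0,0,0],[0,0,0],[0,0,0],[0,0,0]],"dr":[[0,0,-7],[0,0,-7],[0,0,-5.5],[0,0,0],[0,0,0]],"jaw":[0,0,0,0,0]}'
```

```text
time: 15.22
eef_pos: [0.6074, -0.1628, 0.0922]
tcp_rot: [0.882, 0.471, -0.001, -0.001]
contact_force: [-0.6, -0.6, 0.5]
opening: 0.997
time: 15.63
eef_pos: [0.6051, -0.1627, 0.0917]
tcp_rot: [0.983, 0.183, -0.002, -0.001]
contact_force: [-0.0, 0.8, -0.9]
opening: 1.002
time: 16.05
eef_pos: [0.6055, -0.1629, 0.0924]
tcp_rot: [1.0, 0.018, -0.001, -0.001]
contact_force: [-0.2, -0.5, 0.8]
opening: 1.0
```

```bash

python3 -m jog '{"travel":[[1,0,-25],[0,0,-25],[0,0,-15],[0,0,0],[0,0,0]],"dr":[[0,0,0],[0,0,0],[0,0,0],[0,0,0],[0,0,0]],"jaw":[0,0,0,0,0]}'
python3 -m jog '{"travel":[[0,0,-10],[0,0,-10],[0,0,-8],[0,0,0],[0,0,0]],"dr":[[0,0,0],[0,0,0],[0,0,0],[0,0,0],[0,0,0]],"jaw":[0,0,0,0,0]}'
```

```text
time: 16.47
eef_pos: [0.6064, -0.1628, 0.0276]
tcp_rot: [1.0, 0.018, -0.002, -0.001]
contact_force: [0.5, 0.6, 0.8]
opening: 0.999
time: 16.88
eef_pos: [0.6071, -0.1631, 0.0004]
tcp_rot: [1.0, 0.017, -0.001, -0.0]
contact_force: [0.6, 0.3, 0.3]
opening: 1.002
```

```bash

python3 -m jog '{"travel":[[0,0,-6],[0,0,-6],[0,0,-5],[0,0,0],[0,0,0]],"dr":[[0,0,0],[0,0,0],[0,0,0],[0,0,0],[0,0,0]],"jaw":[0,0,0,0,0]}'
```

```text
time: 17.3
eef_pos: [0.6072, -0.1631, -0.0165]
tcp_rot: [1.0, 0.017, -0.001, -0.0]
contact_force: [-0.9, 0.0, 0.4]
opening: 0.998
```

```bash

python3 -m jog '{"travel":[[0,0,-4],[0,0,0],[0,0,0],[0,0,0],[0,0,0]],"dr":[[0,0,0],[0,0,0],[0,0,0],[0,0,0],[0,0,0]],"jaw":[30,60,75,85,95]}' 25
python3 -m jog '{"travel":[[0,0,0],[0,0,0],[0,0,0],[0,0,0],[0,0,0]],"dr":[[0,0,0],[0,0,0],[0,0,0],[0,0,0],[0,0,0]],"jaw":[150,150,150,150,150]}' 60
```

```text
time: 17.72
eef_pos: [0.6078, -0.1629, -0.0195]
tcp_rot: [1.0, 0.017, 0.0, -0.0]
contact_force: [-0.3, 2.0, 1.7]
opening: 0.652
time: 18.13
eef_pos: [0.6081, -0.1632, -0.0194]
tcp_rot: [1.0, 0.017, 0.0, -0.0]
contact_force: [-0.2, 2.9, 3.8]
opening: 0.645
```

```bash

python3 -m jog '{"travel":[[0,0,5],[0,0,10],[0,0,15],[0,0,20],[0,0,20]],"dr":[[0,0,0],[0,0,0],[0,0,0],[0,0,0],[0,0,0]],"jaw":[150,150,150,150,150]}' 60
python3 -m jog '{"travel":[[0,0,20],[0,0,25],[0,0,30],[0,0,30],[0,0,0]],"dr":[[0,0,0],[0,0,0],[0,0,0],[0,0,0],[0,0,0]],"jaw":[150,150,150,150,150]}'
python3 -m jog '{"travel":[[0,0,0],[0,0,0],[0,0,0]],"dr":[[0,0,0],[0,0,0],[0,0,0]],"jaw":[150,150,150]}'
```

```text
time: 18.55
eef_pos: [0.606, -0.1632, 0.05]
tcp_rot: [1.0, 0.017, -0.002, -0.0]
contact_force: [-0.1, 0.0, -3.3]
opening: 0.642
time: 18.97
eef_pos: [0.6111, -0.1654, 0.1636]
tcp_rot: [1.0, 0.017, 0.006, 0.003]
contact_force: [1.7, -0.4, -2.1]
opening: 0.641
time: 19.22
eef_pos: [0.6055, -0.1626, 0.1517]
tcp_rot: [1.0, 0.017, -0.003, -0.001]
contact_force: [0.2, 0.2, -4.0]
opening: 0.642
```

```bash

python3 -m jog '{"travel":[[-2,12,0],[-3,22,0],[-4,30,0],[-4,30,0],[-4,30,0]],"dr":[[0,0,0],[0,0,0],[0,0,0],[0,0,0],[0,0,0]],"jaw":[150,150,150,150,150]}'
python3 -m jog '{"travel":[[-4,30,0],[-4,30,0],[-4,30,0],[-4,30,0],[-3,28,0]],"dr":[[0,0,0],[0,0,0],[0,0,0],[0,0,0],[0,0,0]],"jaw":[150,150,150,150,150]}'
python3 -m jog '{"travel":[[-2,22,0],[-2,16,0],[-1,9,0],[0,3,0],[0,0,0]],"dr":[[0,0,0],[0,0,0],[0,0,0],[0,0,0],[0,0,0]],"jaw":[150,150,150,150,150]}'
python3 -m jog '{"travel":[[0,0,0],[0,0,0],[0,0,0],[0,0,0],[0,0,0]],"dr":[[0,0,0],[0,0,0],[0,0,0],[0,0,0],[0,0,0]],"jaw":[150,150,150,150,150]}'
python3 - <<'E'
from h import *
d=snap('side','s8')
cv2.imwrite('pics/c9.png',cv2.resize(d[90:210,170:300],(650,600),interpolation=cv2.INTER_CUBIC)[:,:,::-1])
L=np.array([.565,.159,.201])
print(proj('side',L),proj('side',L+[-.086,-.003,0]),proj('side',L+[0,0,.038]))
E
```

```text
time: 19.63
eef_pos: [0.589, -0.0373, 0.153]
tcp_rot: [1.0, 0.017, -0.002, -0.001]
contact_force: [-0.3, -0.5, -4.5]
opening: 0.645
time: 20.05
eef_pos: [0.5695, 0.1111, 0.1532]
tcp_rot: [1.0, 0.018, -0.002, -0.0]
contact_force: [0.5, -0.5, -3.9]
opening: 0.647
time: 20.47
eef_pos: [0.5659, 0.1592, 0.1541]
tcp_rot: [1.0, 0.018, -0.001, 0.0]
contact_force: [0.2, -0.0, -3.1]
opening: 0.643
time: 20.88
eef_pos: [0.5668, 0.158, 0.1551]
tcp_rot: [1.0, 0.017, 0.0, 0.0]
contact_force: [0.3, 0.5, -4.0]
opening: 0.644
[239.38174285 120.72062185] [216.8565896  134.60846672] [238.90006243 109.08611471]
```

View pics/c9.png

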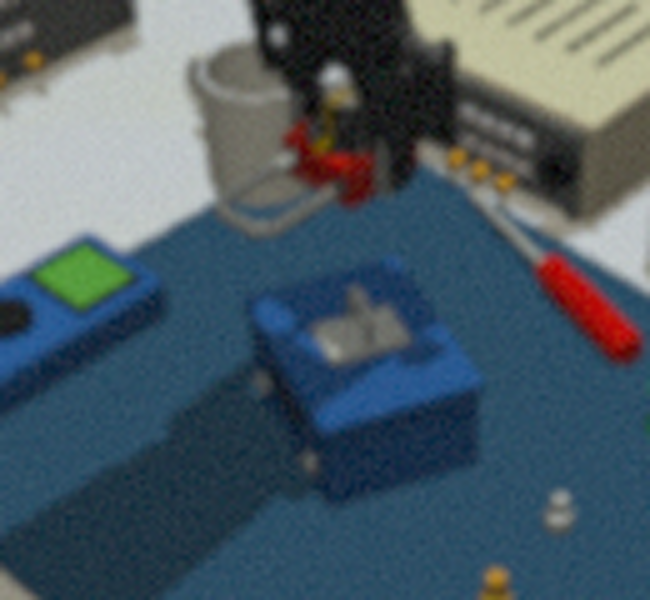

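The open lock is level over the hasp. Bar at crop (240,220) against predicted (234,223), and knob top about (338,88) against predicted (344,95). I'm handing in.

```bash
python3 -c "
from plant import *; import numpy as np
s=get_state();print(s['eef_pos'],s['contact_force'],s['opening'],np.abs(s['dq']).max());print(sign_off())"
```

```text
[0.56681525 0.15817397 0.15517432] [-0.15814297  0.34905609 -4.49780572] 0.64710290842718 0.004013990715724897
the job is handed in; nothing more can be done
None
```

I opened the nested red lock and handed it in gripped and level above the hasp at about 21 s; `sign_off()` gave no verdict. I turned the dial about 90° clockwise to the index, pulled the shackle about 20 mm to its end stop, lifted the lock and carried it over.

**Last checks:**
- **Grip and stillness:** the opening matched the 56 mm body, the wrist carried about 4 N (the lock's weight), and the joints were nearly still (0.004 rad/s or less).
- **Position:** the last side picture put the shackle bar and knob within about 2 px of where a lock centre at about (0.565, 0.159, 0.201) would show them. That is about 10 cm above the hasp.
- **Shackle and clearance:** the shackle was still out, and the lock was clear of both nest and box in that picture.

**What disagreed:**
- **Height reading:** the reported TCP height was about 32 mm lower than the cameras and a touch on the knob top showed, and the start picture suggested even more. My first grip closed on air above the knob for this reason. I then worked from that touch, which pressed the knob with up to about 30 N.
- **Hasp position:** the two camera views of the hasp differed by about 10 mm, so I aimed at the middle of them.

I did not measure the bystanders' positions again at the end. Those visible in the last picture looked undisturbed.

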